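Feed the blue-ended clay roller into the roll-down chute

TASK

Take the patterned clay roller with the blue end disc out of its rest and set it down on the rails at the upper end of the chute, above the yellow gate, with its disc over the open groove beside the narrow rail. Set it on the rails before letting go rather than dropping it, then let it roll by itself under the gate until it lies against the green stop at the foot. Leave the red-ended roller in its rest.

Things in the scene. Friction and masses are not known exactly. Their poses are not given: they have to be found in the camera images.
- blue_roller: Roller to feed: wooden barrel 40 mm across, 100 mm long, blue disc 56 mm across, 8 mm thick on one end; about 100 g. Origin: barrel centre, where it is pinched across the 40 mm. x axis: along the barrel to the disc. It lies level, centre 57 mm up, in a cradle 32 mm wide, 60 mm long, 40 mm high on a 12 mm base plate; fingers fit beside it.
- blue_roller_disc (a point): Centre of the blue disc, 54 mm from the barrel's centre along the roller's axis.
- chute: Fixed sloping chute, 270 mm long, 14 deg. Origin: rail-top plane, mid-length, midway between the rails, 66 mm up. x uphill, y level across to the groove, z square to the rails. Rails at y +21..+36 (narrow) and -21..-64 mm (wide); gap between them open to a 12 mm base plate, so fingertips may go below the rail tops. Groove for the disc y +36..+74. Walls beyond at +74, -64, 26 mm over the rails.
- feed (a point): Feeding place: where the barrel's centre is when it rests on the rails at the upper end, chute x +60, y 0, z +20 mm; axes as the chute's. Roller axis along y, disc to +y; 14 mm of play either way sideways. Once let go the roller rolls down by itself in about 1 s; an open finger downhill of it holds it until lifted away.
- foot (a point): Where the barrel's centre ends up, against the green stop: chute x -107, y 0, z +20 mm (stop 30 mm high). On the way, at chute x -12 to -28 mm, the yellow gate arm reaches over the wide rail, underside 50 mm above it: the barrel passes below, a disc riding on the wide rail does not.
- red_roller: Look-alike that stays: same roller with a red disc, in the other cradle of the same rest, end to end with the blue one, 150 mm centre to centre. Origin at its barrel's centre, x axis along it to the disc. Which roller lies in which cradle varies.

How it is judged:
By the outcome, as a careful person would: the job done as asked, in the order asked, and still so for the second after the job is handed in, with the robot touching nothing.
It also fails if it takes over 35 s, if anything falls off the work surface, if the arm or the gripper's body presses on something with over 40 N, if the wrist force passes 120 N, or if a joint passes its speed limit or range.

ROBOT

A 6-joint arm with a two-finger parallel gripper is mounted at the origin on the work surface. World frame = base frame: x ahead of the robot, y to its left, z up, the work surface at z = 0. Lengths are in mm, angles in rad, forces in N, time in s.
With the tool pointing down it reaches from about 350 to 875 mm from the base axis. Payload 4.2 kg.
Tool frame: the origin (TCP) lies at the very end of the fingers, on their centre line; the grasp point (between the pads) lies arm.grip_depth behind it (arm.grip_depth is the distance from the TCP to the grasp point, in mm); x points along the fingers, y is the direction in which the jaws open and shut, and the axes are right-handed (so a half turn about x gives the same grasp; the last joint's range is limited). The gripper opens to 85 mm and grips with 20 to 120 N. Pads are 22 mm wide; open, the fingers measure 114 mm over their backs; the gripper's body (76 mm by 85 mm) begins 54 mm behind the grasp point. The pads swing forward as they close: fully open they stand 13 mm farther back than shut.
Start: joints at [-0.976, 0.385, 0.008, 0, -1.194, -0.259], TCP at [205.968, -590.065, 231.312] pointing down, gripper open.
Joint ranges: [-3.14, 3.14], [-1.21, 2.06], [-1.07, 1.41], [-3.16, 2.05], [-2.99, -0.16], [-3.1, 3.1]. Speed limits (rad/s): [2.79, 2.79, 3.14, 3.14, 3.14, 3.14].

INTERFACE

Orientations are given as a unit quaternion [x, y, z, w].
In Python, from bench import arm, get_image, models gives the robot as it stands.
- The arm moves only by the tool arm_command, never from a script. Its argument "rows" is a list of rows, each an object of numbers: "dx", "dy", "dz": the shift along the tool's x, y, z in m; "wx", "wy", "wz": the turn, a rotation vector about the tool's x, y, z in degrees; "gripper": the closure, from -1 (fully open) to 1 (shut). A call has exactly 8 rows; each row is the pose to reach, as a shift and turn from the pose measured when the call began, along the tool's axes at that moment; what a row does not reach only later rows make up. A row lasts 1/10 s, in which the tool goes at most 50 mm and 8.59 degrees, less where a joint would pass 70% of its speed; a pose out of reach is approached as far as the arm can. A call with a gripper value outside its range is refused whole. The fingers move at their own pace and stop on an object; the grip force is fixed at half the most. Time passes only in rows, so rows that repeat a pose let the fingers close, or fill a call up. It gives the time, the measured TCP pose, the force and the opening at its end, in the units of the state.
- arm.read_state(): the state, without advancing time (a new reading comes with each control period).
- get_image(name): name is "side" or "top" or "wrist"; returns a dict with "img" (384x512x3 uint8, red, green, blue), "K" (3x3 intrinsics, pixels), "rvec" (rotation vector, rad) and "tvec" (3), from world to camera coordinates, as OpenCV has them; the wrist camera has in their place "T_tool_cam" (4x4, takes a point from camera to tool coordinates, whose origin is the TCP and whose axes are the tool frame's). Camera axes: x right, y down, z forward; pixel columns grow to the right and rows downward; lengths in mm; the calibration is good to about 2 mm. A picture is of the moment at which its call begins: read the wrist's pose just before it. There is no depth.
- arm.job_done(): hands the job in, once; it reports no verdict.
Trained networks look in the newest picture that a camera, given by its name, has taken for a name from the list of things; names that differ only in an ending like _2 or _b are one class to them, and where a whole thing is asked for, a point or a joint stands for the part that bears it (a point fixed in the world has none). Each returns a list of dicts, best first, with "conf" (0 to 1); they miss things now and then, are a little off and sometimes report something else, mostly with a low value. They report only what shows in the picture. A call takes as long as a camera call.
- models.cut_out(camera, query): "mask" (384x512 bool, what is visible of it) and "extent" ([left, top, right, bottom] in pixels, round what is visible of it).
The state is a dict: "clock": time; "joints": joint angles; "joint_vel": joint speeds; "joint_efforts": joint torques, N m; "position": TCP position; "ee_rot": TCP orientation; "contact_force": force on the tool from outside, world axes, zero at the start; "wrist_torque": the same for the moment, N m; "gripper_width": finger opening in mm.
Only numpy, scipy, OpenCV 4.12 (cv2) and the standard library are available. Lean on these libraries where they do the work, as an engineer would, in place of code of your own. Each camera call takes 0.05 s, during which the arm holds its last target.

## Working session

There is one attempt and no reset: what is moved stays moved. The work goes in short steps, Python scripts to look and compute and a tool call to move; the robot and the scene stay as the last step left them, time stands still between calls to the robot, and variables do not carry over. Pictures are saved under pics/ and viewed, and the job is handed in when it is done.

Besides the shell and the picture viewer there is one more tool, called after "Call:" as name([rows], argument=value, ...), one row to a line, values as JSON. arm_command: Moves the arm, as the interface text tells. Its arguments: {"type":"object","properties":{"rows":{"type":"array"}},"required":["rows"]}

```bash
mkdir -p pics; ls; cat > h.py <<'E'
import numpy as np,cv2
from bench import arm,get_image,models
def save(n,im): cv2.imwrite('pics/'+n,im[:,:,::-1])
E
python3 - <<'E'
from h import *
s=arm.read_state();print(s,arm.grip_depth)
for c in ['side','top','wrist']:
    d=get_image(c);save(c+'0.png',d['img'])
    print({k:np.round(v,3).tolist() for k,v in d.items() if k!='img'})
    for q in ['blue_roller','blue_roller_disc','red_roller','chute']:
        print(c,q,[(round(r['conf'],2),np.round(r['extent']).tolist(),int(r['mask'].sum())) for r in models.cut_out(c,q)][:3])
E
```

```text
pics
{'clock': 0.0, 'joints': array([-9.76429848e-01,  3.85544491e-01,  6.65660067e-03, -5.76272998e-04,
       -1.19402420e+00, -2.58587847e-01]), 'joint_vel': array([-3.71983693e-05,  5.90400901e-04, -6.48175681e-05, -2.11562817e-04,
        4.72726589e-04, -1.14897921e-03]), 'joint_efforts': array([-9.93564172e-04, -3.92292202e+01,  1.88395000e+01,  4.18604672e+00,
       -4.76466928e-03, -1.83275603e-06]), 'position': array([ 205.77670592, -589.52963091,  230.2294613 ]), 'ee_rot': array([-0.11732521,  0.69731379,  0.11884395,  0.69703974]), 'contact_force': array([ 0.0039793 , -0.95813321, -0.98818695]), 'wrist_torque': array([-0.01417205, -0.01166773,  0.03480721]), 'gripper_width': 85.67947772603345} 18.700000000000003
{'K': [[370.576, 0.0, 251.143], [0.0, 370.576, 193.878], [0.0, 0.0, 1.0]], 'rvec': [0.211, -2.777, 1.299], 'tvec': [538.048, 176.336, 915.417]}
side blue_roller [(0.92, [217.0, 159.0, 254.0, 180.0], 489)]
side blue_roller_disc [(0.82, [218.0, 163.0, 254.0, 178.0], 464), (0.61, [264.0, 160.0, 305.0, 178.0], 495)]
side red_roller [(0.97, [265.0, 158.0, 306.0, 176.0], 557)]
side chute [(0.71, [175.0, 256.0, 322.0, 370.0], 8585)]
{'K': [[449.873, 0.0, 253.285], [0.0, 449.873, 190.812], [0.0, 0.0, 1.0]], 'rvec': [2.16, -2.097, 0.201], 'tvec': [-43.603, 559.557, 955.673]}
top blue_roller [(0.56, [330.0, 137.0, 361.0, 189.0], 919)]
top blue_roller_disc [(0.86, [329.0, 139.0, 358.0, 188.0], 921)]
top red_roller [(0.75, [346.0, 204.0, 377.0, 257.0], 1029)]
top chute [(0.92, [88.0, 149.0, 165.0, 277.0], 5609)]
{'K': [[283.604, 0.0, 260.044], [0.0, 283.604, 191.189], [0.0, 0.0, 1.0]], 'T_tool_cam': [[-0.001, -0.268, 0.963, -142.003], [1.0, 0.001, 0.001, 0.052], [-0.001, 0.963, 0.268, -66.827], [0.0, 0.0, 0.0, 1.0]]}
wrist blue_roller []
wrist blue_roller_disc []
wrist red_roller [(0.65, [404.0, 378.0, 424.0, 384.0], 98)]
wrist chute []
```

```bash
python3 - <<'E'
import cv2,numpy as np
a=cv2.imread('pics/top0.png');b=cv2.imread('pics/side0.png')
cv2.imwrite('pics/t_r.png',cv2.resize(a[110:290,290:420],None,fx=4,fy=4,interpolation=2)[:600])
cv2.imwrite('pics/t_c.png',cv2.resize(a[130:290,70:190],None,fx=3.7,fy=3.7,interpolation=2))
cv2.imwrite('pics/s_c.png',cv2.resize(b[230:384,150:350],None,fx=3.8,fy=3.8,interpolation=2))
cv2.imwrite('pics/s_r.png',cv2.resize(b[130:210,190:340],None,fx=5,fy=5,interpolation=2))
E
```

```text
(no output)
```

View pics/top0.png

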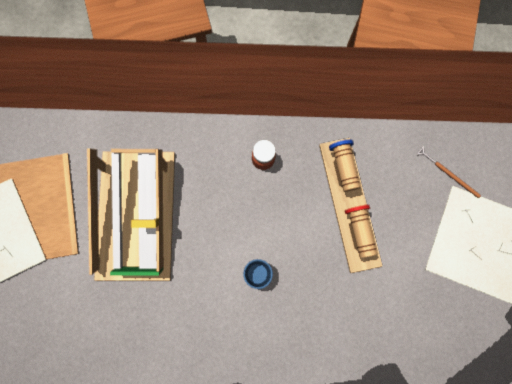

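View pics/side0.png

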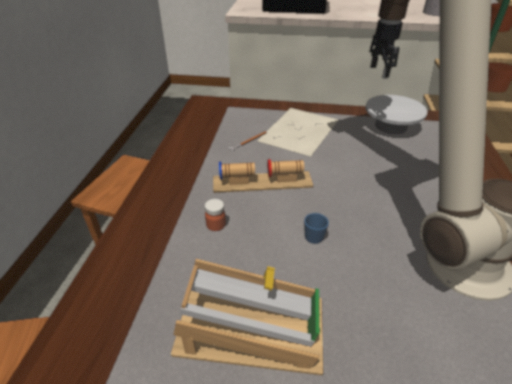

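View pics/t_r.png

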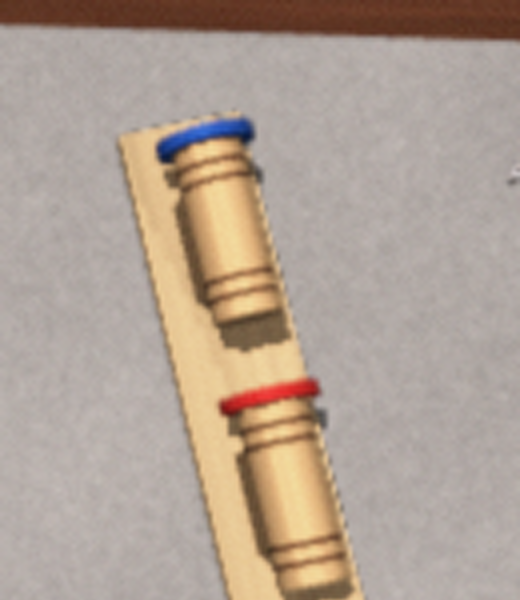

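View pics/t_c.png

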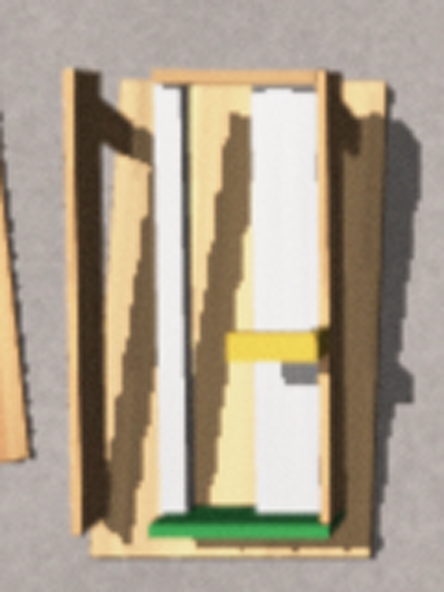

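View pics/s_c.png

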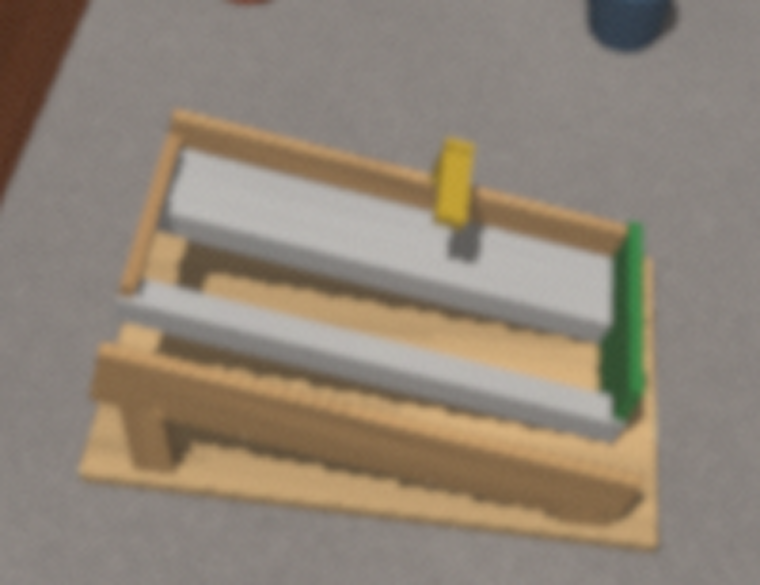

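View pics/s_r.png

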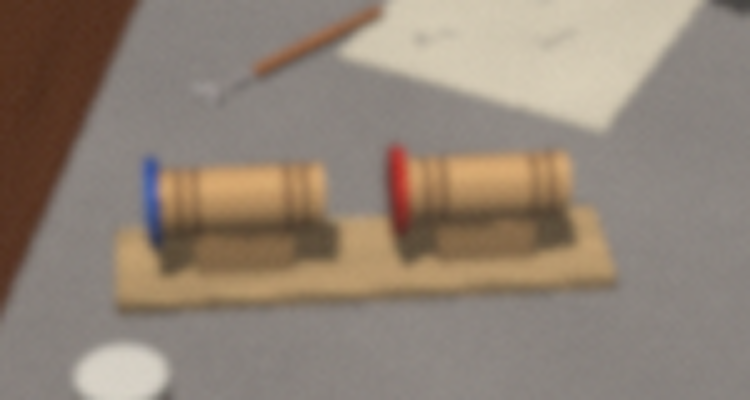

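```bash
cat >> h.py <<'E'
from scipy.optimize import minimize,least_squares
from scipy.spatial.transform import Rotation as R
def proj(P,d):
    return cv2.projectPoints(np.asarray(P,float).reshape(-1,1,3),d['rvec'],d['tvec'],d['K'],None)[0][:,0]
def roller_pts(x,y,z,yaw):
    a=np.linspace(0,2*np.pi,40,endpoint=False)
    f=lambda X,r:np.c_[np.full(40,X),r*np.cos(a),r*np.sin(a)]
    M=R.from_euler('z',yaw).as_matrix();t=np.array([x,y,z])
    return [np.vstack([f(-50,20),f(50,20)])@M.T+t,np.vstack([f(50,28),f(58,28)])@M.T+t]
def rmask(p,d,z=57,S=4):
    m=np.zeros((384*S,512*S),np.uint8)
    for P in roller_pts(p[0],p[1],z,p[2]):
        q=(proj(P,d)+.5)*S-.5
        cv2.fillConvexPoly(m,cv2.convexHull(np.round(q).astype(np.int32)),1)
    return cv2.resize(m.astype(np.float32),(512,384),interpolation=cv2.INTER_AREA)
def ray(uv,d,z):
    Rm=cv2.Rodrigues(np.array(d['rvec']))[0];c=-Rm.T@d['tvec']
    v=Rm.T@np.linalg.inv(d['K'])@np.array([uv[0],uv[1],1.]);return c+v*(z-c[2])/v[2]
def chute_T(p):
    M=R.from_euler('zy',[p[2],-np.deg2rad(14)]).as_matrix();return M,np.array([p[0],p[1],66.])
E
python3 - <<'E'
from h import *
D={c:get_image(c) for c in['side','top']}
for q,uv in [('blue_roller',[(341,143),(352,189)]),('red_roller',[(357,210),(370,255)])]:
    ms={c:models.cut_out(c,q)[0]['mask'] for c in D}
    a=ray(uv[0],D['top'],60);b=ray(uv[1],D['top'],57)
    yaw=np.arctan2(*(a-b)[1::-1]);c=(a+b)/2
    for cs in (['top'],['side'],['top','side']):
        f=lambda p:sum(np.abs(rmask([p[0],p[1],p[2]/100],D[k])-ms[k]).sum() for k in cs)
        r=minimize(f,[c[0],c[1],yaw*100],method='Nelder-Mead',options=dict(initial_simplex=np.array([[c[0],c[1],yaw*100]]+[[c[0]+8*(i==0),c[1]+8*(i==1),yaw*100+8*(i==2)] for i in range(3)])))
        print(q,cs,r.x,r.fun)
# chute
obs=[]
def t(u,v):return np.array([70+u/3.7,130+v/3.7])-.36
def s(u,v):return np.array([150+u/3.8,230+v/3.8])-.36
# (cam, pixel, chute point (y,z) line) distance pt to projected line
L=[('top',t(183,100),21,0),('top',t(188,480),21,0),('top',t(251,100),-21,0),('top',t(255,480),-21,0),('top',t(153,100),36,0),('top',t(159,480),36,0),
('side',s(180,222),-21,0),('side',s(590,338),-21,0),('side',s(200,300),36,0) ]
X=[('top',t(172,87),135),('top',t(285,90),135)]
for use in (['top'],['top','side']):
    def res(p):
        M,T=chute_T([p[0],p[1],p[2]/100]);o=[]
        for c,uv,y,z in L[:8]:
            if c not in use: continue
            a,b=proj(np.array([[-135,y,z],[135,y,z]])@M.T+T,D[c]);n=np.array([-(b-a)[1],(b-a)[0]]);n/=np.linalg.norm(n);o.append(n@(uv-a))
        for c,uv,x in X:
            a,b=proj(np.array([[x,-64,0],[x,36,0]])@M.T+T,D[c]);n=np.array([-(b-a)[1],(b-a)[0]]);n/=np.linalg.norm(n);o.append(n@(uv-a))
        return o
    g=ray(t(220,300),D['top'],66)
    r=least_squares(res,[g[0],g[1],0]);print(use,r.x,np.round(r.fun,1))
p=r.x.copy();p[2]/=100
M,T=chute_T(p)
for c,(x0,y0,w,h,k) in {'top':(70,130,120,160,3.7),'side':(150,230,200,154,3.8)}.items():
    im=cv2.resize(D[c]['img'][y0:y0+h,x0:x0+w],None,fx=k,fy=k,interpolation=2).copy()
    def ln(A,B,col):
        q=(proj(np.array([A,B],float)@M.T+T,D[c])+.5-[x0,y0])*k
        cv2.line(im,*[tuple(map(int,np.round(e))) for e in q],col,1)
    for y in(-64,-21,21,36):ln([-127,y,0],[135,y,0],(255,0,0))
    ln([-135,74,26],[135,74,26],(255,0,255));ln([-135,-64,26],[135,-64,26],(255,0,255))
    for x in(-127,135):ln([x,-64,0],[x,36,0],(0,0,255))
    for x in(-12,-28):ln([x,-64,50],[x,-10,50],(0,0,0))
    ln([-127,-64,30],[-127,36,30],(255,255,0))
    save('ov_'+c+'.png',im)
E
```

```text
blue_roller ['top'] [ 619.53411844 -236.11253833   23.36793446] 43.0
blue_roller ['side'] [ 620.71069226 -235.91711676   21.63098684] 42.1875
blue_roller ['top', 'side'] [ 620.00201726 -236.31044733   23.57113725] 87.625
red_roller ['top'] [ 473.43664576 -269.93958197   21.93148734] 53.3125
red_roller ['side'] [ 475.10613825 -268.37921563   10.34195913] 67.5
red_roller ['top', 'side'] [ 473.69988858 -270.08879381   22.29743135] 134.9375
['top'] [494.51704482 242.30733133   2.45502488] [ 0.7  0.7 -0.4 -0.4 -0.4 -0.3  0.3 -0.3]
['top', 'side'] [496.390792   245.14543675   1.70115411] [ 1.5  2.3  0.4  1.2  0.3  1.3 -2.8 -5.  -0.6 -1. ]
```

View pics/ov_top.png

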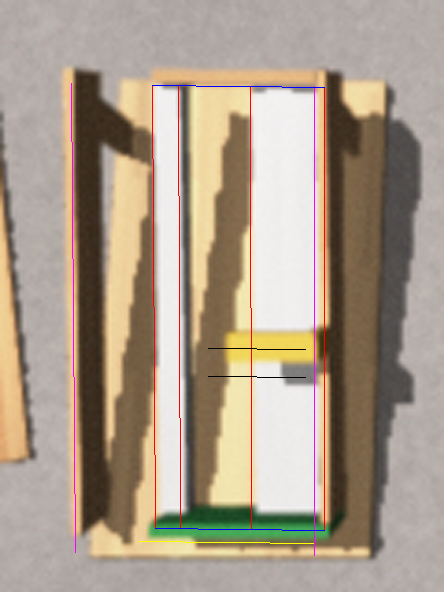

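View pics/ov_side.png

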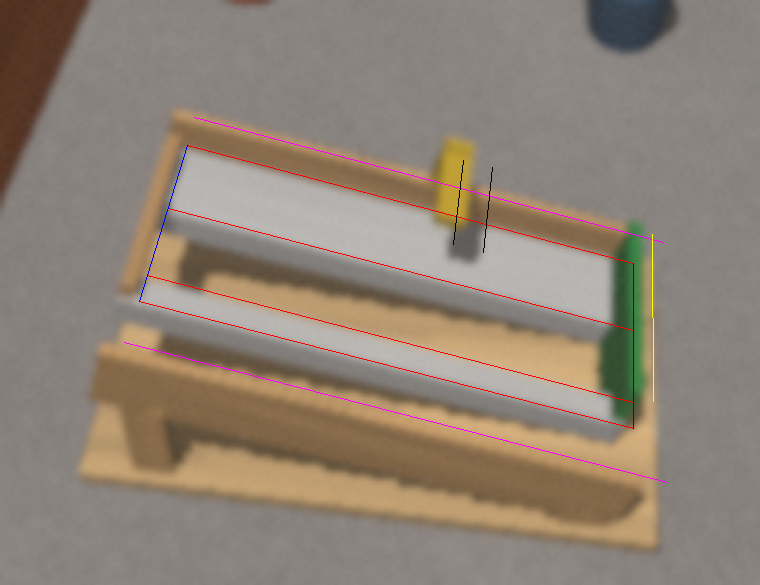

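```bash
cat > fit.py <<'E'
from h import *
D={c:get_image(c) for c in['side','top']}
def t(u,v):return np.array([70+u/3.7,130+v/3.7])-.5
def s(u,v):return np.array([150+u/3.8,230+v/3.8])-.5
# lines: cam,pixel,A,B
def al(y,z):return [-127,y,z],[127,y,z]
def ac(x,z):return [x,-64,z],[x,36,z]
L=[('top',t(183,100),*al(21,0)),('top',t(188,480),*al(21,0)),('top',t(251,100),*al(-21,0)),('top',t(255,480),*al(-21,0)),('top',t(153,100),*al(36,0)),('top',t(159,480),*al(36,0)),
('top',t(172,513),*ac(-127,0)),('top',t(287,513),*ac(-127,0)),('top',t(170,522),*ac(-127,30)),('top',t(310,518),*ac(-127,30)),
('side',s(200,224),*al(-21,0)),('side',s(590,324),*al(-21,0)),('side',s(200,308),*al(36,0)),('side',s(590,413),*al(36,0)),('side',s(180,290),*al(21,0)) if 0 else ('side',s(560,382),*al(21,0)),
('side',s(613,300),*ac(-127,0)),('side',s(613,400),*ac(-127,0))]
for use in (['top'],['side'],['top','side']):
    def res(p):
        M,T=chute_T([p[0],p[1],p[2]/100]);o=[]
        for c,uv,A,B in L:
            if c not in use: continue
            a,b=proj(np.array([A,B],float)@M.T+T,D[c]);n=np.array([-(b-a)[1],(b-a)[0]]);n/=np.linalg.norm(n);o.append(n@(uv-a))
        return o
    r=least_squares(res,[500,242,2],loss='soft_l1');print(use,r.x,np.round(res(r.x),1))
p=r.x.copy();p[2]/=100
M,T=chute_T(p)
for c,(x0,y0,w,h,k) in {'top':(70,130,120,160,3.7),'side':(150,230,200,154,3.8)}.items():
    im=cv2.resize(D[c]['img'][y0:y0+h,x0:x0+w],None,fx=k,fy=k,interpolation=2).copy()
    def ln(A,B,col):
        q=(proj(np.array([A,B],float)@M.T+T,D[c])+.5-[x0,y0])*k
        cv2.line(im,*[tuple(map(int,np.round(e))) for e in q],col,1)
    for y in(-64,-21,21,36):ln([-127,y,0],[127,y,0],(255,0,0))
    ln([-135,74,26],[135,74,26],(255,0,255));ln([-135,-64,26],[135,-64,26],(255,0,255))
    for x in(-127,127):ln([x,-64,0],[x,36,0],(0,0,255))
    for x in(-12,-28):ln([x,-64,50],[x,-10,50],(0,0,0))
    ln([-127,-64,30],[-127,36,30],(255,255,0))
    save('ov2_'+c+'.png',im)
E
python3 fit.py
```

```text
['top'] [506.91530689 243.84062637   2.67841685] [ 0.9  0.6 -0.2 -0.4 -0.3 -0.4 -0.6 -0.6  0.2  1.4]
['side'] [507.09131203 243.36836942   1.78573114] [-1.9 -1.4  2.   0.9 -0.   0.2 -0.2]
['top', 'side'] [506.98612542 243.89591734   2.53637773] [ 0.8  0.7 -0.2 -0.3 -0.4 -0.3 -0.7 -0.6  0.1  1.4 -1.4 -1.6  2.6  0.7
 -0.1  0.1 -0.1]
```

View pics/ov2_top.png

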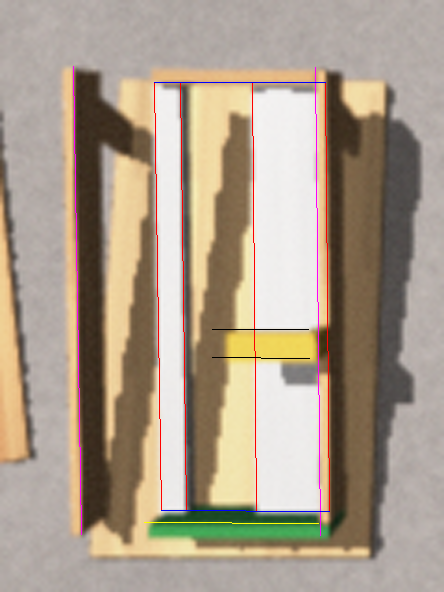

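View pics/ov2_side.png

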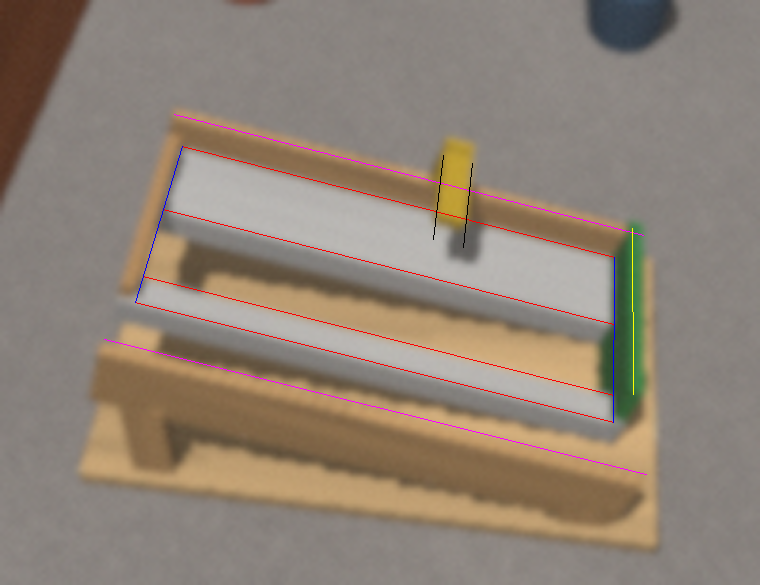

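```bash
cat >> h.py <<'E'
def need(pos,jaw):
    """rows: shift in tool frame (mm) and turn (deg) from the present pose to pos with tool down, tool y at world yaw jaw"""
    s=arm.read_state();M=R.from_quat(s['ee_rot'])
    x=np.array([0,0,-1.]);y=np.array([np.cos(jaw),np.sin(jaw),0]);G=R.from_matrix(np.c_[x,y,np.cross(x,y)])
    d=M.inv().apply(np.array(pos)-s['position']);w=np.rad2deg((M.inv()*G).as_rotvec())
    print('pos',np.round(s['position'],1),'jaw',np.round(np.arctan2(*M.as_matrix()[1::-1,1]),3),'F',np.round(s['contact_force'],1),'w',round(s['gripper_width'],1),'t',s['clock'],'j',np.round(s['joints'],2));print('shift mm',np.round(d,1),'turn deg',np.round(w,2))
E
python3 - <<'E'
from h import *
print(R.from_quat(arm.read_state()['ee_rot']).as_matrix().round(3))
need([620,-236,150],.229-np.pi/2)
need([620,-236,150],.229+np.pi/2)
E
```

```text
[[ 0.    -0.33   0.944]
 [-0.     0.944  0.33 ]
 [-1.    -0.     0.   ]]
pos [ 206.  -590.1  231.3] jaw 1.907 F [-0.7  0.2  0.6] w 85.3 t 1.15 j [-0.98  0.38  0.01 -0.   -1.19 -0.26]
shift mm [ 81.3 197.9 507.6] turn deg [-173.88   -0.      0.  ]
pos [ 206.  -590.1  231.3] jaw 1.907 F [-0.7  0.2  0.6] w 85.3 t 1.15 j [-0.98  0.38  0.01 -0.   -1.19 -0.26]
shift mm [ 81.3 197.9 507.6] turn deg [6.12 0.   0.  ]
```

Call:
arm_command([
  {"dx": 0.04, "dy": 0.198, "dz": 0.5076, "wx": 6.1, "gripper": -1},
  {"dx": 0.04, "dy": 0.198, "dz": 0.5076, "wx": 6.1, "gripper": -1},
  {"dx": 0.06, "dy": 0.198, "dz": 0.5076, "wx": 6.1, "gripper": -1},
  {"dx": 0.06, "dy": 0.198, "dz": 0.5076, "wx": 6.1, "gripper": -1},
  {"dx": 0.08, "dy": 0.198, "dz": 0.5076, "wx": 6.1, "gripper": -1},
  {"dx": 0.08, "dy": 0.198, "dz": 0.5076, "wx": 6.1, "gripper": -1},
  {"dx": 0.08, "dy": 0.198, "dz": 0.5076, "wx": 6.1, "gripper": -1},
  {"dx": 0.08, "dy": 0.198, "dz": 0.5076, "wx": 6.1, "gripper": -1},
])

```text
validation failed for argument at $.ro...
```

```bash
python3 - <<'E'
from h import *
need([620,-236,150],.229+np.pi/2)
E
```

```text
pos [ 206.  -590.1  231.3] jaw 1.907 F [-0.7  0.2  0.6] w 85.3 t 1.15 j [-0.98  0.38  0.01 -0.   -1.19 -0.26]
shift mm [ 81.3 197.9 507.6] turn deg [6.12 0.   0.  ]
```

Call:
arm_command([
  {"dx": 0.04, "dy": 0.198, "dz": 0.508, "wx": 6.1, "wy": 0, "wz": 0, "gripper": -1},
  {"dx": 0.04, "dy": 0.198, "dz": 0.508, "wx": 6.1, "wy": 0, "wz": 0, "gripper": -1},
  {"dx": 0.06, "dy": 0.198, "dz": 0.508, "wx": 6.1, "wy": 0, "wz": 0, "gripper": -1},
  {"dx": 0.06, "dy": 0.198, "dz": 0.508, "wx": 6.1, "wy": 0, "wz": 0, "gripper": -1},
  {"dx": 0.08, "dy": 0.198, "dz": 0.508, "wx": 6.1, "wy": 0, "wz": 0, "gripper": -1},
  {"dx": 0.08, "dy": 0.198, "dz": 0.508, "wx": 6.1, "wy": 0, "wz": 0, "gripper": -1},
  {"dx": 0.08, "dy": 0.198, "dz": 0.508, "wx": 6.1, "wy": 0, "wz": 0, "gripper": -1},
  {"dx": 0.08, "dy": 0.198, "dz": 0.508, "wx": 6.1, "wy": 0, "wz": 0, "gripper": -1},
])

```text
clock: 1.95
position: [508.4, -331.2, 177.6]
ee_rot: [-0.081, 0.702, 0.081, 0.703]
contact_force: [0.4, -0.7, 0.4]
gripper_width: 85.2
```

```bash
python3 - <<'E'
from h import *
need([620,-236,150],.229+np.pi/2)
E
```

```text
pos [ 508.4 -331.2  177.6] jaw 1.8 F [ 0.4 -0.7  0.4] w 85.2 t 1.95 j [-0.31  0.4  -0.12  0.   -1.06 -1.03]
shift mm [ 27.6  67.3 130.3] turn deg [0.03 0.03 0.02]
```

Call:
arm_command([
  {"dx": 0.02, "dy": 0.067, "dz": 0.13, "wx": 0, "wy": 0, "wz": 0, "gripper": -1},
  {"dx": 0.02, "dy": 0.067, "dz": 0.13, "wx": 0, "wy": 0, "wz": 0, "gripper": -1},
  {"dx": 0.028, "dy": 0.067, "dz": 0.13, "wx": 0, "wy": 0, "wz": 0, "gripper": -1},
  {"dx": 0.028, "dy": 0.067, "dz": 0.13, "wx": 0, "wy": 0, "wz": 0, "gripper": -1},
  {"dx": 0.028, "dy": 0.067, "dz": 0.13, "wx": 0, "wy": 0, "wz": 0, "gripper": -1},
  {"dx": 0.028, "dy": 0.067, "dz": 0.13, "wx": 0, "wy": 0, "wz": 0, "gripper": -1},
  {"dx": 0.028, "dy": 0.067, "dz": 0.13, "wx": 0, "wy": 0, "wz": 0, "gripper": -1},
  {"dx": 0.028, "dy": 0.067, "dz": 0.13, "wx": 0, "wy": 0, "wz": 0, "gripper": -1},
])

```text
clock: 2.75
position: [619.1, -237.4, 150.4]
ee_rot: [-0.081, 0.702, 0.08, 0.703]
contact_force: [0.3, 0.8, 0.5]
gripper_width: 85.6
```

```bash
python3 - <<'E'
from h import *
need([620,-236,37],.229+np.pi/2)
s=arm.read_state();d=get_image('wrist');im=d['img'].copy()
Tt=np.eye(4);Tt[:3,:3]=R.from_quat(s['ee_rot']).as_matrix();Tt[:3,3]=s['position']
C=np.linalg.inv(Tt@np.array(d['T_tool_cam']))
dd=dict(rvec=cv2.Rodrigues(C[:3,:3])[0],tvec=C[:3,3],K=np.array(d['K']))
for P in roller_pts(620,-236,57,.229):
    h=cv2.convexHull(proj(P,dd).astype(np.float32));cv2.polylines(im,[np.round(h).astype(np.int32)],True,(0,255,0),1)
save('w1.png',im)
E
```

```text
pos [ 619.1 -237.4  150.4] jaw 1.799 F [0.3 0.8 0.5] w 85.6 t 2.75 j [-0.12  0.51 -0.    0.   -1.06 -1.22]
shift mm [113.4   1.3   1. ] turn deg [-0.06  0.09  0.05]
```

View pics/w1.png

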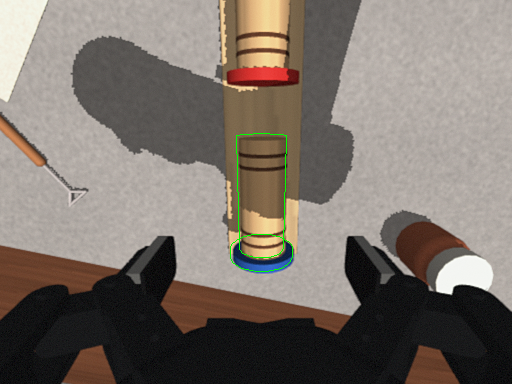

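The overlay fits the blue-disc roller (disc at pixel 262,254, barrel 237–287 wide) to within about a pixel, and the fingers straddle it clear of everything. I'll go down now.

Call:
arm_command([
  {"dx": 0.03, "dy": 0.001, "dz": 0.001, "wx": 0, "wy": 0, "wz": 0, "gripper": -1},
  {"dx": 0.06, "dy": 0.001, "dz": 0.001, "wx": 0, "wy": 0, "wz": 0, "gripper": -1},
  {"dx": 0.085, "dy": 0.001, "dz": 0.001, "wx": 0, "wy": 0, "wz": 0, "gripper": -1},
  {"dx": 0.1, "dy": 0.001, "dz": 0.001, "wx": 0, "wy": 0, "wz": 0, "gripper": -1},
  {"dx": 0.113, "dy": 0.001, "dz": 0.001, "wx": 0, "wy": 0, "wz": 0, "gripper": -1},
  {"dx": 0.113, "dy": 0.001, "dz": 0.001, "wx": 0, "wy": 0, "wz": 0, "gripper": -1},
  {"dx": 0.113, "dy": 0.001, "dz": 0.001, "wx": 0, "wy": 0, "wz": 0, "gripper": 1},
  {"dx": 0.113, "dy": 0.001, "dz": 0.001, "wx": 0, "wy": 0, "wz": 0, "gripper": 1},
])

```text
clock: 3.6
position: [621.1, -236.5, 38.8]
ee_rot: [-0.081, 0.701, 0.08, 0.704]
contact_force: [0.5, -0.2, 0.1]
gripper_width: 58.8
```

Call:
arm_command([
  {"dx": 0, "dy": 0, "dz": 0, "wx": 0, "wy": 0, "wz": 0, "gripper": 1},
  {"dx": 0, "dy": 0, "dz": 0, "wx": 0, "wy": 0, "wz": 0, "gripper": 1},
  {"dx": 0, "dy": 0, "dz": 0, "wx": 0, "wy": 0, "wz": 0, "gripper": 1},
  {"dx": 0, "dy": 0, "dz": 0, "wx": 0, "wy": 0, "wz": 0, "gripper": 1},
  {"dx": 0, "dy": 0, "dz": 0, "wx": 0, "wy": 0, "wz": 0, "gripper": 1},
  {"dx": 0, "dy": 0, "dz": 0, "wx": 0, "wy": 0, "wz": 0, "gripper": 1},
  {"dx": 0, "dy": 0, "dz": 0, "wx": 0, "wy": 0, "wz": 0, "gripper": 1},
  {"dx": 0, "dy": 0, "dz": 0, "wx": 0, "wy": 0, "wz": 0, "gripper": 1},
])

```text
clock: 4.4
position: [621.8, -235.1, 40.8]
ee_rot: [-0.081, 0.7, 0.08, 0.705]
contact_force: [-0.8, 5.9, 5.1]
gripper_width: 38.6
```

Call:
arm_command([
  {"dx": -0.02, "dy": 0, "dz": 0, "wx": 0, "wy": 0, "wz": 0, "gripper": 1},
  {"dx": -0.04, "dy": 0, "dz": 0, "wx": 0, "wy": 0, "wz": 0, "gripper": 1},
  {"dx": -0.08, "dy": 0, "dz": 0, "wx": 0, "wy": 0, "wz": 0, "gripper": 1},
  {"dx": -0.12, "dy": 0, "dz": 0, "wx": 0, "wy": 0, "wz": 0, "gripper": 1},
  {"dx": -0.16, "dy": 0, "dz": 0, "wx": 0, "wy": 0, "wz": 0, "gripper": 1},
  {"dx": -0.17, "dy": 0, "dz": 0, "wx": 0, "wy": 0, "wz": 0, "gripper": 1},
  {"dx": -0.17, "dy": 0, "dz": 0, "wx": 0, "wy": 0, "wz": 0, "gripper": 1},
  {"dx": -0.17, "dy": 0, "dz": 0, "wx": 0, "wy": 0, "wz": 0, "gripper": 1},
])

```text
clock: 5.2
position: [619.8, -234.6, 209.3]
ee_rot: [-0.08, 0.701, 0.081, 0.704]
contact_force: [0.0, 0.6, -2.6]
gripper_width: 38.5
```

```bash
cat >> h.py <<'E'
def wristcam(s,d):
    Tt=np.eye(4);Tt[:3,:3]=R.from_quat(s['ee_rot']).as_matrix();Tt[:3,3]=s['position']
    C=np.linalg.inv(Tt@np.array(d['T_tool_cam']))
    return dict(rvec=cv2.Rodrigues(C[:3,:3])[0],tvec=C[:3,3],K=np.array(d['K']))
E
python3 - <<'E'
from h import *
s=arm.read_state();d=get_image('wrist');im=d['img'].copy();dd=wristcam(s,d)
print(s['position'],s['gripper_width'],s['contact_force'])
# feed target: TCP above
off=s['position']-np.array([0,0,0])
for P in roller_pts(s['position'][0],s['position'][1],s['position'][2]+57-40,.229):
    h=cv2.convexHull(proj(P,dd).astype(np.float32));cv2.polylines(im,[np.round(h).astype(np.int32)],True,(0,255,0),1)
save('w2.png',im);d=get_image('side');save('s2.png',cv2.resize(d['img'][60:220,150:360],None,fx=3.7,fy=3.7,interpolation=2))
need([560,245,190],.024+np.pi)
E
```

```text
[ 619.8342733  -234.63600763  209.32608049] 38.46887591573458 [ 0.00441296  0.63887385 -2.56269705]
pos [ 619.6 -234.7  208.2] jaw 1.8 F [ 0.2 -0.4 -1. ] w 38.4 t 5.3 j [-0.12  0.46  0.07 -0.   -1.18 -1.22]
shift mm [ 18.6 480.7  50.7] turn deg [-7.827e+01  1.100e-01  5.000e-02]
```

View pics/w2.png

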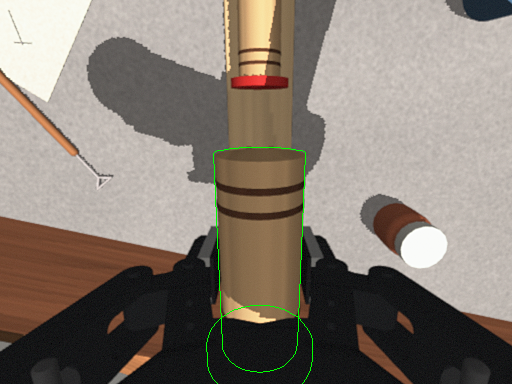

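View pics/s2.png

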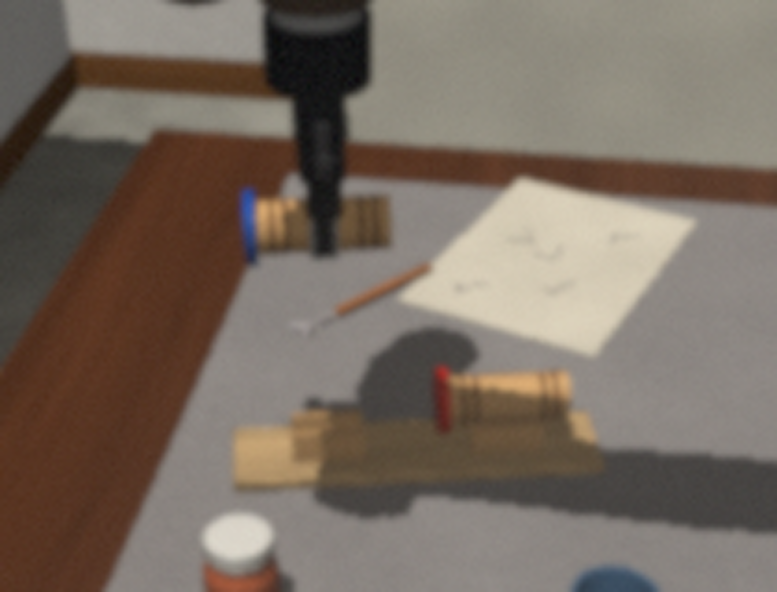

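Grip is good (38.5 mm, level, TCP about 17 mm under the barrel centre), and the red roller is undisturbed. Next I carry it over to the chute.

Call:
arm_command([
  {"dx": -0.01, "dy": 0.04, "dz": 0.004, "wx": -8, "wy": 0, "wz": 0, "gripper": 1},
  {"dx": -0.01, "dy": 0.085, "dz": 0.009, "wx": -16, "wy": 0, "wz": 0, "gripper": 1},
  {"dx": -0.01, "dy": 0.13, "dz": 0.014, "wx": -24, "wy": 0, "wz": 0, "gripper": 1},
  {"dx": -0.01, "dy": 0.175, "dz": 0.018, "wx": -32, "wy": 0, "wz": 0, "gripper": 1},
  {"dx": -0.01, "dy": 0.22, "dz": 0.023, "wx": -40, "wy": 0, "wz": 0, "gripper": 1},
  {"dx": -0.01, "dy": 0.265, "dz": 0.028, "wx": -48, "wy": 0, "wz": 0, "gripper": 1},
  {"dx": -0.01, "dy": 0.31, "dz": 0.033, "wx": -56, "wy": 0, "wz": 0, "gripper": 1},
  {"dx": -0.01, "dy": 0.35, "dz": 0.037, "wx": -63, "wy": 0, "wz": 0, "gripper": 1},
])

```text
clock: 6.1
position: [575.1, 116.4, 216.7]
ee_rot: [-0.437, 0.556, 0.438, 0.555]
contact_force: [0.7, 0.9, -1.4]
gripper_width: 38.1
```

```bash
python3 - <<'E'
from h import *
need([560,245,170],.024+np.pi)
E
```

```text
pos [575.1 116.4 216.7] jaw 2.905 F [ 0.7  0.9 -1.4] w 38.1 t 6.1 j [ 0.48  0.33 -0.11 -0.   -1.13 -0.71]
shift mm [ 46.6  44.8 121.5] turn deg [-14.93  -0.03  -0.07]
```

Call:
arm_command([
  {"dx": 0.005, "dy": 0.015, "dz": 0.03, "wx": -5, "wy": 0, "wz": 0, "gripper": 1},
  {"dx": 0.01, "dy": 0.03, "dz": 0.06, "wx": -10, "wy": 0, "wz": 0, "gripper": 1},
  {"dx": 0.02, "dy": 0.04, "dz": 0.095, "wx": -15, "wy": 0, "wz": 0, "gripper": 1},
  {"dx": 0.035, "dy": 0.045, "dz": 0.121, "wx": -15, "wy": 0, "wz": 0, "gripper": 1},
  {"dx": 0.047, "dy": 0.045, "dz": 0.121, "wx": -15, "wy": 0, "wz": 0, "gripper": 1},
  {"dx": 0.047, "dy": 0.045, "dz": 0.121, "wx": -15, "wy": 0, "wz": 0, "gripper": 1},
  {"dx": 0.047, "dy": 0.045, "dz": 0.121, "wx": -15, "wy": 0, "wz": 0, "gripper": 1},
  {"dx": 0.047, "dy": 0.045, "dz": 0.121, "wx": -15, "wy": 0, "wz": 0, "gripper": 1},
])

```text
clock: 6.9
position: [560.1, 243.7, 170.1]
ee_rot: [-0.506, 0.494, 0.506, 0.494]
contact_force: [-0.5, -0.1, -0.5]
gripper_width: 38.5
```

```bash
cat > chk.py <<'E'
from h import *
import sys
n=sys.argv[1]
s=arm.read_state();d=get_image('wrist');im=d['img'].copy();dd=wristcam(s,d)
M,T=chute_T([507,244,.025])
def draw(im,d,off=(0,0),k=1):
    def ln(A,B,col):
        q=(proj(np.array([A,B],float)@M.T+T,d)+.5-off)*k
        cv2.line(im,*[tuple(map(int,np.round(e))) for e in q],col,1)
    for y in(-64,-21,21,36):ln([-127,y,0],[127,y,0],(255,0,0))
    for y in(-64,74):ln([-127,y,26],[127,y,26],(255,0,255))
    for x in(-12,-28):ln([x,-64,50],[x,-10,50],(0,0,0))
    yaw=np.arctan2(*R.from_quat(s['ee_rot']).as_matrix()[1::-1,1])-np.pi/2
    p=s['position']
    for P in roller_pts(p[0],p[1],p[2]+17,yaw):
        h=(cv2.convexHull(proj(P,d).astype(np.float32))+.5-np.array(off))*k;cv2.polylines(im,[np.round(h).astype(np.int32)],True,(0,255,0),1)
draw(im,dd);save('w'+n+'.png',im)
for c,(x0,y0,w,h,k) in {'top':(70,100,150,160,3.7),'side':(130,180,210,160,3.7)}.items():
    d=get_image(c);im=cv2.resize(d['img'][y0:y0+h,x0:x0+w],None,fx=k,fy=k,interpolation=2);draw(im,d,(x0,y0),k);save(c[0]+n+'.png',im)
need([560.4,245.3,83],.024+np.pi)
E
python3 chk.py 3
```

```text
pos [560.1 244.  170.5] jaw -3.117 F [-0.  -0.4 -1.3] w 38.3 t 7.05 j [ 0.68  0.41 -0.12 -0.   -1.05 -0.65]
shift mm [87.5 -0.3  1.3] turn deg [0.01 0.02 0.  ]
```

View pics/w3.png

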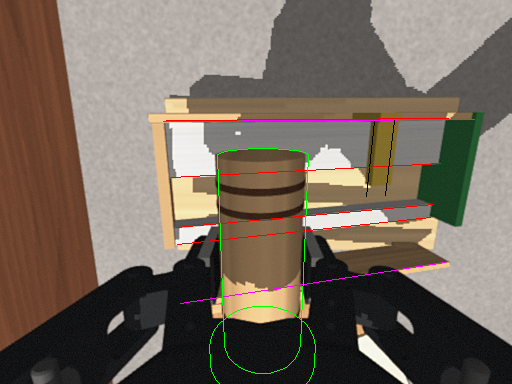

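View pics/s3.png

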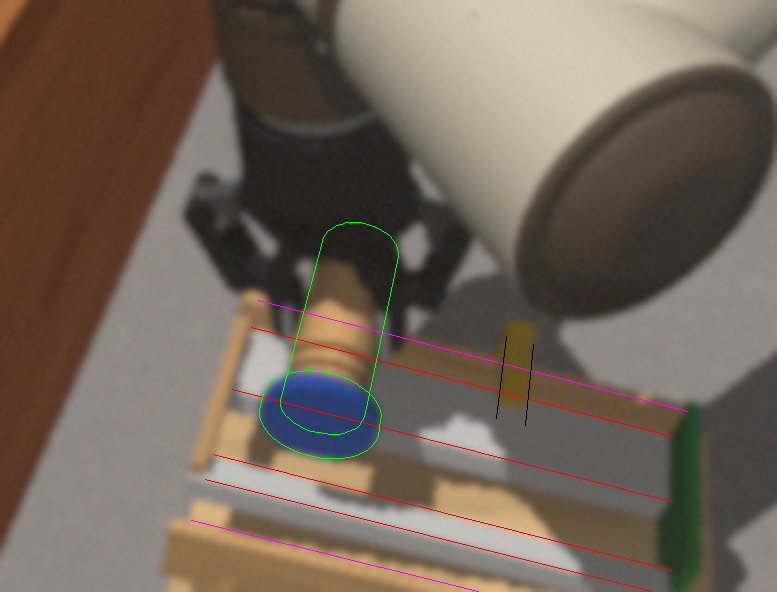

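View pics/t3.png

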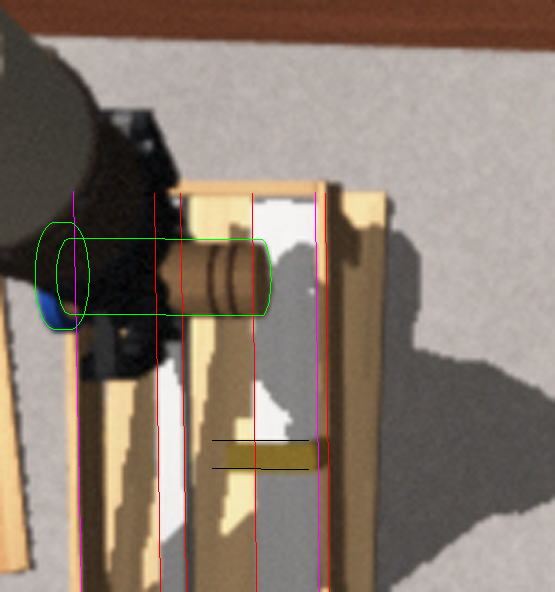

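Roller, rails and gate overlays all agree, so I lower the roller to about 5 mm above the rails.

Call:
arm_command([
  {"dx": 0.03, "dy": 0, "dz": 0.001, "wx": 0, "wy": 0, "wz": 0, "gripper": 1},
  {"dx": 0.055, "dy": 0, "dz": 0.001, "wx": 0, "wy": 0, "wz": 0, "gripper": 1},
  {"dx": 0.07, "dy": 0, "dz": 0.001, "wx": 0, "wy": 0, "wz": 0, "gripper": 1},
  {"dx": 0.08, "dy": 0, "dz": 0.001, "wx": 0, "wy": 0, "wz": 0, "gripper": 1},
  {"dx": 0.082, "dy": 0, "dz": 0.001, "wx": 0, "wy": 0, "wz": 0, "gripper": 1},
  {"dx": 0.082, "dy": 0, "dz": 0.001, "wx": 0, "wy": 0, "wz": 0, "gripper": 1},
  {"dx": 0.082, "dy": 0, "dz": 0.001, "wx": 0, "wy": 0, "wz": 0, "gripper": 1},
  {"dx": 0.082, "dy": 0, "dz": 0.001, "wx": 0, "wy": 0, "wz": 0, "gripper": 1},
])

```text
clock: 7.85
position: [560.6, 245.3, 89.6]
ee_rot: [0.506, -0.493, -0.506, -0.495]
contact_force: [-0.6, -0.9, -1.8]
gripper_width: 38.2
```

Call:
arm_command([
  {"dx": 0.001, "dy": 0, "dz": 0, "wx": 0, "wy": 0, "wz": 0, "gripper": 1},
  {"dx": 0.002, "dy": 0, "dz": 0, "wx": 0, "wy": 0, "wz": 0, "gripper": 1},
  {"dx": 0.003, "dy": 0, "dz": 0, "wx": 0, "wy": 0, "wz": 0, "gripper": 1},
  {"dx": 0.004, "dy": 0, "dz": 0, "wx": 0, "wy": 0, "wz": 0, "gripper": 1},
  {"dx": 0.004, "dy": 0, "dz": 0, "wx": 0, "wy": 0, "wz": 0, "gripper": 1},
  {"dx": 0.004, "dy": 0, "dz": 0, "wx": 0, "wy": 0, "wz": 0, "gripper": 1},
  {"dx": 0.004, "dy": 0, "dz": 0, "wx": 0, "wy": 0, "wz": 0, "gripper": 1},
  {"dx": 0.004, "dy": 0, "dz": 0, "wx": 0, "wy": 0, "wz": 0, "gripper": 1},
])

```text
clock: 8.65
position: [560.7, 245.4, 85.6]
ee_rot: [0.506, -0.493, -0.506, -0.495]
contact_force: [0.2, 0.1, -1.6]
gripper_width: 38.2
```

No contact yet, as expected; I continue in small steps.

Call:
arm_command([
  {"dx": 0.001, "dy": 0, "dz": 0, "wx": 0, "wy": 0, "wz": 0, "gripper": 1},
  {"dx": 0.002, "dy": 0, "dz": 0, "wx": 0, "wy": 0, "wz": 0, "gripper": 1},
  {"dx": 0.002, "dy": 0, "dz": 0, "wx": 0, "wy": 0, "wz": 0, "gripper": 1},
  {"dx": 0.002, "dy": 0, "dz": 0, "wx": 0, "wy": 0, "wz": 0, "gripper": 1},
  {"dx": 0.002, "dy": 0, "dz": 0, "wx": 0, "wy": 0, "wz": 0, "gripper": 1},
  {"dx": 0.002, "dy": 0, "dz": 0, "wx": 0, "wy": 0, "wz": 0, "gripper": 1},
  {"dx": 0.002, "dy": 0, "dz": 0, "wx": 0, "wy": 0, "wz": 0, "gripper": 1},
  {"dx": 0.002, "dy": 0, "dz": 0, "wx": 0, "wy": 0, "wz": 0, "gripper": 1},
])

```text
clock: 9.45
position: [560.7, 245.4, 83.6]
ee_rot: [0.506, -0.493, -0.506, -0.495]
contact_force: [-0.6, -0.1, -0.0]
gripper_width: 38.4
```

Call:
arm_command([
  {"dx": 0.0005, "dy": 0, "dz": 0, "wx": 0, "wy": 0, "wz": 0, "gripper": 1},
  {"dx": 0.001, "dy": 0, "dz": 0, "wx": 0, "wy": 0, "wz": 0, "gripper": 1},
  {"dx": 0.0015, "dy": 0, "dz": 0, "wx": 0, "wy": 0, "wz": 0, "gripper": 1},
  {"dx": 0.0015, "dy": 0, "dz": 0, "wx": 0, "wy": 0, "wz": 0, "gripper": 1},
  {"dx": 0.0015, "dy": 0, "dz": 0, "wx": 0, "wy": 0, "wz": 0, "gripper": 1},
  {"dx": 0.0015, "dy": 0, "dz": 0, "wx": 0, "wy": 0, "wz": 0, "gripper": 1},
  {"dx": 0.0015, "dy": 0, "dz": 0, "wx": 0, "wy": 0, "wz": 0, "gripper": 1},
  {"dx": 0.0015, "dy": 0, "dz": 0, "wx": 0, "wy": 0, "wz": 0, "gripper": 1},
])

```text
clock: 10.25
position: [560.7, 245.3, 83.3]
ee_rot: [0.506, -0.493, -0.506, -0.495]
contact_force: [-2.5, 0.0, 5.9]
gripper_width: 38.5
```

```bash
python3 chk.py 4; python3 -c "
from h import *
s=arm.read_state();print(s['contact_force'],s['wrist_torque'])"
```

```text
pos [560.7 245.3  83.3] jaw -3.117 F [-1.9 -0.6  5.3] w 38.7 t 10.4 j [ 0.68  0.5  -0.21  0.   -0.86 -0.65]
shift mm [ 0.3  0.3 -0. ] turn deg [0.04 0.09 0.14]
[-1.88141555 -0.5535723   5.29329357] [-0.19074521  0.71976038 -0.00820834]
```

View pics/s4.png

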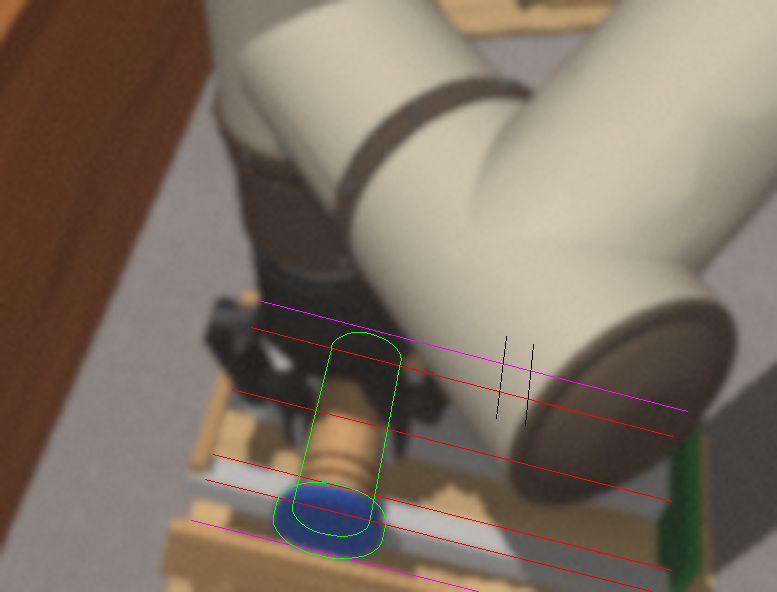

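View pics/w4.png

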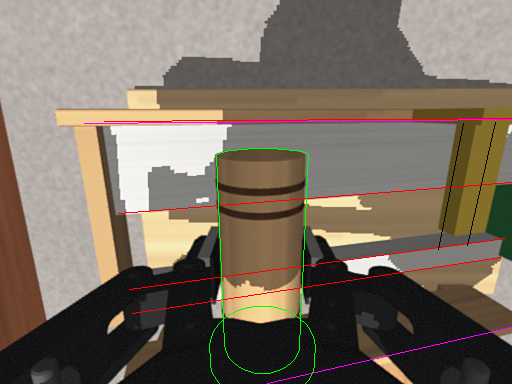

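The roller touches down at the predicted height, with 5–6 N along the rail normal. The disc hangs beside the narrow rail, inside the outer wall. I release it, leaving the open finger downhill as a catch.

Call:
arm_command([
  {"dx": 0, "dy": 0, "dz": 0, "wx": 0, "wy": 0, "wz": 0, "gripper": 0.1},
  {"dx": 0, "dy": 0, "dz": 0, "wx": 0, "wy": 0, "wz": 0, "gripper": 0},
  {"dx": 0, "dy": 0, "dz": 0, "wx": 0, "wy": 0, "wz": 0, "gripper": -0.1},
  {"dx": 0, "dy": 0, "dz": 0, "wx": 0, "wy": 0, "wz": 0, "gripper": -0.2},
  {"dx": 0, "dy": 0, "dz": 0, "wx": 0, "wy": 0, "wz": 0, "gripper": -0.3},
  {"dx": 0, "dy": 0, "dz": 0, "wx": 0, "wy": 0, "wz": 0, "gripper": -0.4},
  {"dx": 0, "dy": 0, "dz": 0, "wx": 0, "wy": 0, "wz": 0, "gripper": -0.5},
  {"dx": 0, "dy": 0, "dz": 0, "wx": 0, "wy": 0, "wz": 0, "gripper": -0.5},
])

```text
clock: 11.2
position: [560.7, 245.3, 83.3]
ee_rot: [0.506, -0.493, -0.506, -0.495]
contact_force: [-0.5, -0.7, -1.2]
gripper_width: 63.8
```

```bash
python3 chk.py 5
```

```text
pos [560.7 245.4  83.3] jaw -3.117 F [ 0.5 -0.1 -0.3] w 64.0 t 11.35 j [ 0.68  0.5  -0.21  0.   -0.86 -0.65]
shift mm [ 0.3  0.4 -0.1] turn deg [0.04 0.1  0.14]
```

View pics/s5.png

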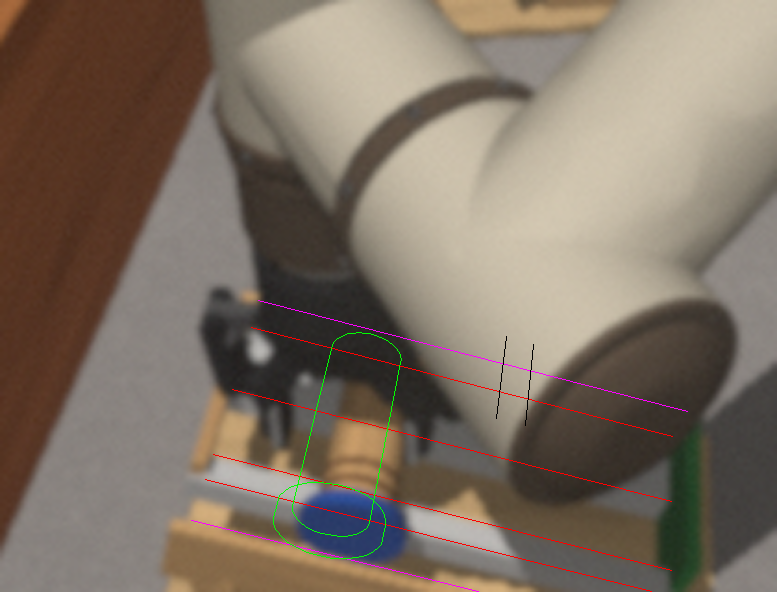

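View pics/w5.png

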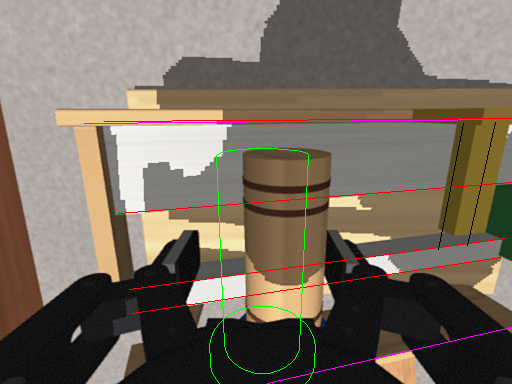

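The roller lies square against the downhill finger with its disc in the groove. Now I lift straight up.

Call:
arm_command([
  {"dx": -0.04, "dy": 0, "dz": 0, "wx": 0, "wy": 0, "wz": 0, "gripper": -0.5},
  {"dx": -0.085, "dy": 0, "dz": 0, "wx": 0, "wy": 0, "wz": 0, "gripper": -0.5},
  {"dx": -0.13, "dy": 0, "dz": 0, "wx": 0, "wy": 0, "wz": 0, "gripper": -0.5},
  {"dx": -0.15, "dy": 0, "dz": 0, "wx": 0, "wy": 0, "wz": 0, "gripper": -0.5},
  {"dx": -0.15, "dy": 0, "dz": 0, "wx": 0, "wy": 0, "wz": 0, "gripper": -0.5},
  {"dx": -0.15, "dy": 0, "dz": 0, "wx": 0, "wy": 0, "wz": 0, "gripper": -0.5},
  {"dx": -0.15, "dy": 0, "dz": 0, "wx": 0, "wy": 0, "wz": 0, "gripper": -0.5},
  {"dx": -0.15, "dy": 0, "dz": 0, "wx": 0, "wy": 0, "wz": 0, "gripper": -0.5},
])

```text
clock: 12.15
position: [559.8, 244.7, 231.6]
ee_rot: [-0.506, 0.494, 0.506, 0.494]
contact_force: [0.0, 0.8, 0.3]
gripper_width: 64.1
```

Call:
arm_command([
  {"dx": -0.04, "dy": 0, "dz": 0, "wx": 0, "wy": 0, "wz": 0, "gripper": -0.5},
  {"dx": -0.06, "dy": 0, "dz": 0, "wx": 0, "wy": 0, "wz": 0, "gripper": -0.5},
  {"dx": -0.06, "dy": 0, "dz": 0, "wx": 0, "wy": 0, "wz": 0, "gripper": -0.5},
  {"dx": -0.06, "dy": 0, "dz": 0, "wx": 0, "wy": 0, "wz": 0, "gripper": -0.5},
  {"dx": -0.06, "dy": 0, "dz": 0, "wx": 0, "wy": 0, "wz": 0, "gripper": -0.5},
  {"dx": -0.06, "dy": 0, "dz": 0, "wx": 0, "wy": 0, "wz": 0, "gripper": -0.5},
  {"dx": -0.06, "dy": 0, "dz": 0, "wx": 0, "wy": 0, "wz": 0, "gripper": -0.5},
  {"dx": -0.06, "dy": 0, "dz": 0, "wx": 0, "wy": 0, "wz": 0, "gripper": -0.5},
])

```text
clock: 12.95
position: [559.7, 244.7, 291.1]
ee_rot: [-0.506, 0.494, 0.506, 0.493]
contact_force: [0.7, 0.4, 0.3]
gripper_width: 63.9
```

```bash
cat > fin.py <<'E'
from h import *
import sys
n=sys.argv[1]
s=arm.read_state();d=get_image('wrist');im=d['img'].copy();dd=wristcam(s,d)
M,T=chute_T([507,244,.025])
f=np.array([-107,0,20])@M.T+T;print('foot',f)
def draw(im,d,off=(0,0),k=1):
    for P in roller_pts(*f,.025+np.pi/2):
        h=(cv2.convexHull(proj(P,d).astype(np.float32))+.5-np.array(off))*k;cv2.polylines(im,[np.round(h).astype(np.int32)],True,(0,255,0),1)
draw(im,dd);save('w'+n+'.png',im)
for c,(x0,y0,w,h,k) in {'top':(70,120,150,160,3.7),'side':(150,224,210,160,3.7)}.items():
    d=get_image(c);im=cv2.resize(d['img'][y0:y0+h,x0:x0+w],None,fx=k,fy=k,interpolation=2);draw(im,d,(x0,y0),k);save(c[0]+n+'.png',im)
print(s['clock'],s['contact_force'])
E
python3 fin.py 6
```

```text
foot [398.37236195 241.32527864  59.52836054]
12.95 [0.73354639 0.3551126  0.29984193]
```

View pics/s6.png

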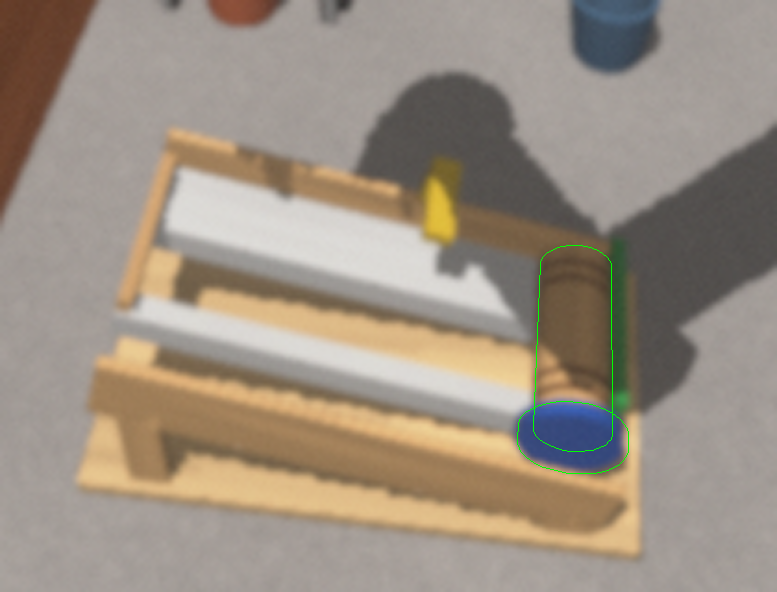

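View pics/w6.png

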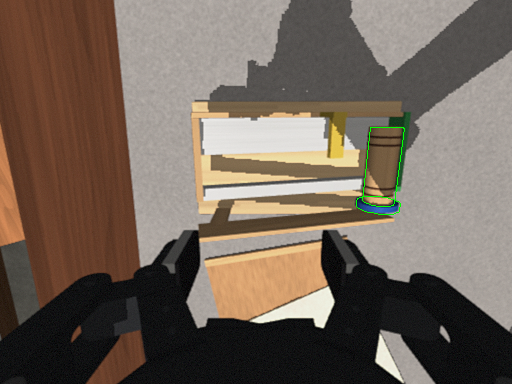

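View pics/t6.png

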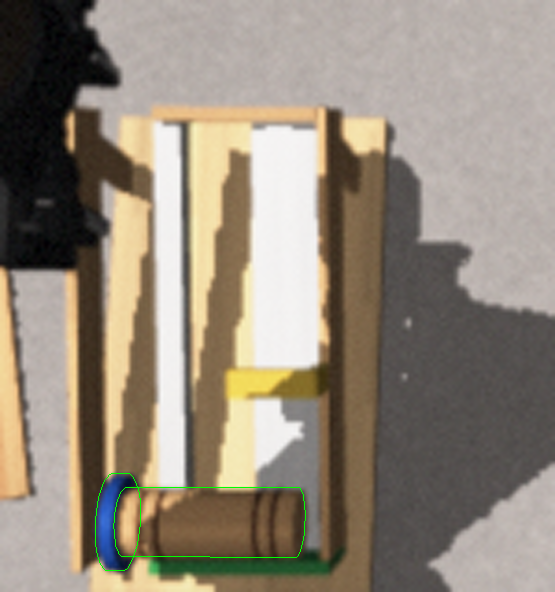

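It lies at the foot, within a pixel or two of the predicted outline in all three views. I'll check that it is still and that the red roller is in place, then hand in.

```bash
python3 - <<'E'
from h import *
d=get_image('top')
for q in('red_roller','blue_roller'):
    print(q,[(round(r['conf'],2),r['extent']) for r in models.cut_out('top',q)][:2])
for i in range(6): d=get_image('top')
print([(round(r['conf'],2),r['extent']) for r in models.cut_out('top','blue_roller')][:2])
s=arm.read_state();print(s['clock'],s['position'],s['contact_force'])
save('t7.png',d['img']);print(arm.job_done())
E
```

```text
red_roller [(0.68, [344.4, 203.8, 376.7, 254.7])]
blue_roller []
[(0.94, [96.6, 248.0, 152.4, 272.3])]
13.6 [559.83303094 244.72904548 291.64675438] [ 0.00289192  0.72004712 -0.65900701]
the job is handed in; nothing more can be done
None
```

View pics/t7.png

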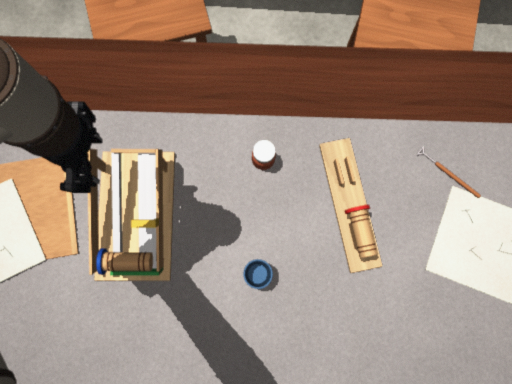

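The blue roller rolled under the yellow gate by itself and now lies against the green stop, with its disc in the groove. I handed the job in at 13.6 s.

I lifted it from its rest and set it on the rails at the upper end, with about 5–6 N of contact before letting go. It settled against the open downhill finger, and I then lifted the gripper straight up to let it roll.

**Last checks:**
- **Foot position:** the side, top and wrist views all match the predicted outline at the foot to within a pixel or two.
- **Red roller:** it is still in its rest. The network's outline of it shifted by about 2 px at most from the start, which I put down to detection noise.
- **Robot clear:** the gripper is about 290 mm up and touching nothing; the force reading is below 1 N.

**Failed or disagreed:**
- One network query for the blue roller at the foot found nothing. The repeat found it with confidence 0.94 at the expected place.
- My first chute fit was about 10 mm off along the slope, because I assumed the wrong rail end. I corrected it before moving anything.
- The first move call was refused for missing fields and moved nothing.

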